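Roll a jar up the loading gutter onto a bottle roller

ROBOT

A 7-joint arm with a two-finger parallel gripper is mounted at the origin on a cart in front of the work surface, level with it; the furniture and walls round the work are solid. World frame = base frame: x ahead of the robot, y to its left, z up, the work surface at z = 0. Lengths are in m, angles in rad, forces in N, time in s.
With the tool pointing down it reaches from about 0.4 to 0.85 m from the base axis. Payload 4.5 kg.
Tool frame: the origin (TCP) lies midway between the tips of the shut fingers; the grasp point (between the pads) lies 19 mm behind it; z points along the fingers, y is the line along which they close (so a half turn about z gives the same grasp; the last joint's range is limited). The gripper opens to 88 mm and grips with 3 to 60 N. Pads are 18 mm wide; open, the fingers measure 123 mm over their backs; the gripper's body (75 mm by 187 mm) begins 45 mm behind the grasp point.
Start: joints at [-1.079, 0.689, -0.195, 1.565, 0.157, 0.902, -0.215], TCP at [0.276, 0.561, 0.239] pointing down, gripper open.
Joint ranges: [-3.01, 3.01], [-0.46, 2.08], [-1.47, 1.51], [0.13, 2.56], [-1, 4.14], [0.04, 2.09], [-2.66, 2.66]. Speed limits (rad/s): [2.57, 2.57, 3.14, 3.14, 3.14, 3.14, 3.14].

INTERFACE

Orientations are given as a unit quaternion [x, y, z, w].
In Python, from plant import r gives the robot as it stands. The module is installed in compiled form; this text tells all that it offers.
- The arm moves only by the tool step_arm, never from a script. Its argument "series" is a list of rows, each a list of 7 numbers: the shift along the world's x, y, z in mm, then the turn, a rotation vector about the world's x, y, z in rad, then the closure, from 0 (fully open) to 1 (shut). A call has 1 to 20 rows; each row shifts and turns the commanded pose from where the row before left it; what a row does not reach is not made up. A row lasts 1/10 s, in which the tool goes at most 50 mm and 8.59 degrees, less where a joint would pass 70% of its speed; a pose out of reach is approached as far as the arm can. A call is refused whole if a number of a shift passes 50 or a number of a turn 0.15, either way. A call with a gripper value outside its range is refused whole. The fingers move at their own pace and stop on an object; "force" is the grip in N (left out, the last holds). Time passes only in rows, so rows that do not move let the fingers close. It gives the time, the measured TCP pose, the force, the opening and the grip force at its end, in the units of the state.
- r.get_state(): the state, without advancing time (a new reading comes with each control period).
- r.snapshot(name): name is "side" or "top" or "wrist"; returns (picture, depth): 420x560x3 uint8, blue, green, red; 420x560 float32, m along the optical axis (not along the pixel's ray), 0 where there is no reading.
- r.get_calibration(name): a dict with "intrinsics" (3x3 intrinsics, pixels), "pose" (4x4, takes a point from camera to world coordinates). Camera axes: x right, y up, looking along -z (the intrinsics and any distortion apply to the point x, -y, -z); pixel columns grow to the right and rows downward; lengths in m; the calibration is good to about 2 mm. The wrist camera is an equidistant fisheye: a pixel r from the principal point sees the ray r / f radians off the axis. A picture is of the moment at which its call begins: read the wrist's pose just before it. get_calibration takes no time and is no camera call; for the wrist camera it gives the pose at the moment of the call.
- r.finish_job(): hands the job in; it is judged then, once.
The state is a dict: "clock": time; "q": joint angles; "qd": joint speeds; "joint_torque": joint torques, N m; "tool_pos": TCP position; "eef_rot": TCP orientation; "contact_force": force on the tool from outside, world axes, zero at the start; "moment": the same for the moment, N m; "opening": opening from 0.0 (shut) to 1.0 (fully open); "finger_force": force on a finger pad.
Only numpy, scipy, OpenCV 4.12 (cv2) and the standard library are available. Lean on these libraries where they do the work, as an engineer would, in place of code of your own. Each camera call takes 0.05 s, during which the arm holds its last target. There are 200 camera calls.

TASK

With the fingertips, push the amber jar with the black cap up its sloped gutter, over the front roller and up to the blue end stop, so that it settles in the dip between the two black rollers and stays there when you let go; then press the green start button fully down and let go of it. Roll the jar up steadily, without lifting or flinging it, press the button only once the jar is in its place, and leave the white jar at the low end of its own gutter and the other things where they stand.

Things in the scene. Friction and masses are not known exactly. Their poses are not given: they have to be found in the camera images.
- roller_unit: Fixed bottle roller with two loading gutters, on a grey base 246 x 176 x 6 mm (x from -115 to 131 mm); origin on the bench top; x level, uphill along the gutters (roughly away from the robot), y left, z up. Gutters centred on y = +38.5 and -38.5 mm, 73 mm wide inside. Right of them a white pod, 90 x 56 x 40 mm high, centred on x = -45, y = -113 mm, carries the button.
- gutter: Frame of the aluminium gutter floors: origin at their upper end, midway between them (x = 70, y = 0, z = 36.5 mm of the roller unit); x uphill along the floor, 7 degrees above level, y left, z square to it. Side walls are 4 mm thick and 12 mm high over the floor. The floor runs from x = -173 to x = -9 mm of this frame. A jar let go on the slope rolls back to the low end.
- low_bar (a point): Middle of the axis of the steel bar, 10 mm diameter, along y across the low end of both gutters, that keeps the jars from rolling out; its top is 13 mm above the gutter floor, and it reaches 4 mm farther downhill than a jar resting against it, so fingers behind the jar must stay above it.
- seat_line (a point): Midway between the gutters: a jar lying in the dip has its centre on the line through this point along the roller unit's y (x = 86, z = 62.5 mm there). The two black rollers, 16 mm diameter, turn freely; axes 16 mm before and behind it, 30 mm lower; the front one stands 4 mm proud of the gutter floor, so the jar's centre first rises 4 mm above the seat height.
- end_stop (a point): Middle of the top front edge of the blue end stop plate (162 mm wide, top 84 mm above the bench), 28 mm beyond the seat line, so 2 mm clear of a jar lying in the dip.
- amber_jar: Amber jar, yellow band, black cap: a smooth cylinder 52 mm diameter, 64 mm long, about 0.2 kg, lying across one gutter; either gutter can be its own. Origin at its centre; y is the cylinder's axis, x and z turn as it rolls. It starts at the low end against the steel bar, its centre at x = -72, z = 45 mm of the roller unit.
- white_jar: White jar with a blue band and blue cap, of the same size, resting at the low end of the other gutter; it must stay there. Origin at its centre.
- start_button (a joint): Travel of the green start button, m: 0 released, 0.006 fully down. It springs back; fully down takes 5 N.
- start_button_top (a point): Centre of the top of the green start button (28 mm diameter, in a black collar of 44 mm diameter whose top lies 10 mm lower) on the white pod, facing up, 62 mm above the bench; it is pressed straight down.
- beaker: Small grey-white beaker, 54 mm diameter, 62 mm high, standing to the right of the rollers; origin at the centre of its underside. To be left alone.
- reagent_bottle: Bottle with blue cap, 56 mm diameter, 115 mm high, standing to the left of the rollers; origin at the centre of its underside. To be left alone.
- cassette: Light blue tissue cassette, 41 x 28 x 6 mm, lying to the left of the low end of the gutters; origin at the centre of its underside. To be left alone.

How it is judged:
By the outcome, as a careful person would: the job done as asked, in the order asked, and still so for the second after the job is handed in, with the robot touching nothing.
It also fails if it takes over 43 s, if anything falls off the work surface, if the arm or the gripper's body presses on something with over 40 N, if the wrist force passes 120 N, or if a joint passes its speed limit or range.

## Working session

There is one attempt and no reset: what is moved stays moved. The work goes in short steps, Python scripts to look and compute and a tool call to move; the robot and the scene stay as the last step left them, time stands still between calls to the robot, and variables do not carry over. Pictures are saved under pics/ and viewed, at most 10 in all, crops included, and the job is handed in when it is done.

Besides the shell and the picture viewer there is one more tool, called after "Emit:" by a JSON object that holds its "fn" and its "kwargs". step_arm: Moves the arm, as the interface text tells. Its arguments: {"type":"object","properties":{"series":{"type":"array"},"force":{"type":"number"}},"required":["series"]}

```bash
mkdir -p pics; python3 - <<'E'
from plant import r
import cv2,numpy as np
s=r.get_state();print(s['clock'],s['tool_pos'],s['eef_rot'],s['opening'])
for n in("top","side"):
    p,d=r.snapshot(n);cv2.imwrite(f"pics/{n}0.png",p);np.save(f"pics/{n}0.npy",d)
    c=r.get_calibration(n);print(n,c)
E
```

```text
0.0 [0.27596636 0.56007298 0.23790438] [ 2.26832325e-01  9.73933391e-01 -9.07558534e-04 -1.47922157e-04] 0.9979767132748871
top {'intrinsics': array([[477.34077061,   0.        , 280.53426089],
       [  0.        , 477.34077061, 214.59213911],
       [  0.        ,   0.        ,   1.        ]]), 'pose': array([[ 0.0266022 ,  0.98024105, -0.19600973,  0.42575313],
       [-0.99954715,  0.02884204,  0.00858121, -0.06243523],
       [ 0.01406498,  0.19569269,  0.9805644 ,  1.00530459],
       [ 0.        ,  0.        ,  0.        ,  1.        ]])}
side {'intrinsics': array([[445.15326271,   0.        , 277.55412065],
       [  0.        , 445.15326271, 215.2291975 ],
       [  0.        ,   0.        ,   1.        ]]), 'pose': array([[-0.99531808, -0.09026734,  0.03455029,  0.62008923],
       [ 0.09614052, -0.88783655,  0.45000362,  0.30569796],
       [-0.00994562,  0.45121843,  0.89235812,  0.82389189],
       [ 0.        ,  0.        ,  0.        ,  1.        ]])}
```

View pics/top0.png

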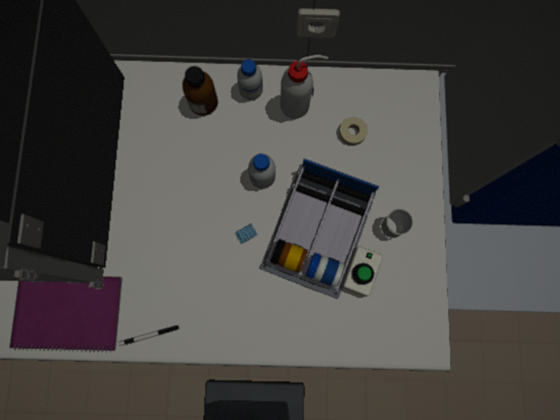

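View pics/side0.png

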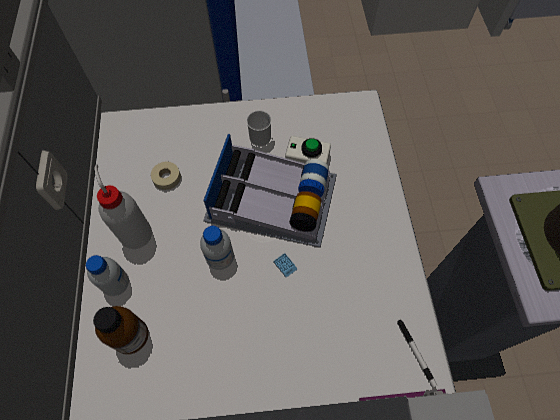

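The amber jar is in the left gutter, at about (290,256) in the top view. The white jar is in the right gutter at (323,268), and the button is at (364,273). I'll enlarge both views to get the unit's pose.

```bash
python3 - <<'E'
import cv2
a=cv2.imread("pics/top0.png")[152:302,235:415]
cv2.imwrite("pics/topc.png",cv2.resize(cv2.convertScaleAbs(a,alpha=1.5),None,fx=4,fy=4,interpolation=cv2.INTER_CUBIC))
a=cv2.imread("pics/side0.png")[125:250,195:345]
cv2.imwrite("pics/sidec.png",cv2.resize(cv2.convertScaleAbs(a,alpha=1.5),None,fx=4.8,fy=4.8,interpolation=cv2.INTER_CUBIC))
E
```

```text
(no output)
```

View pics/topc.png

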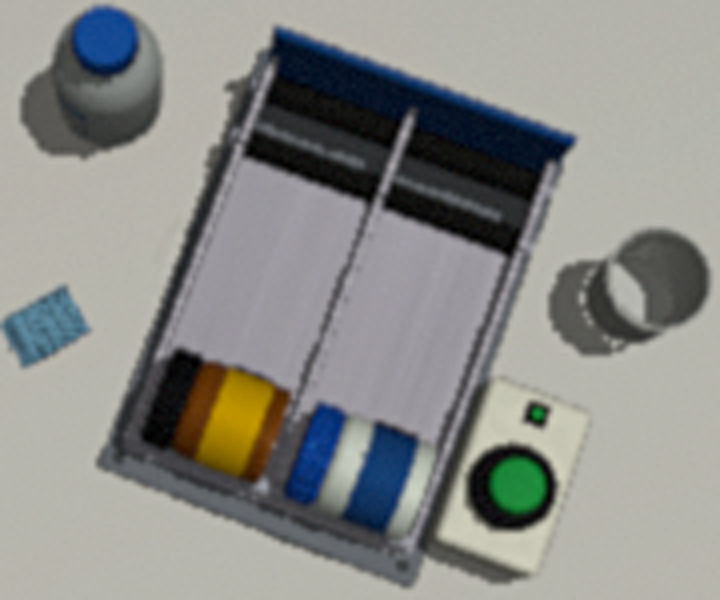

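View pics/sidec.png

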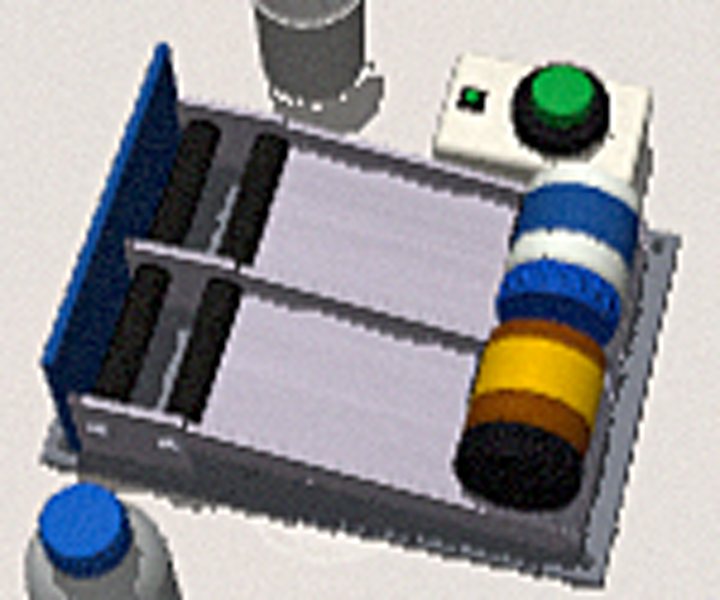

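The crops give base corners, stop corners, jar and button pixels in both views, so I can fit the unit's pose by least squares.

```bash
cat > h.py <<'E'
from plant import r
import numpy as np
from scipy.optimize import least_squares
C={n:r.get_calibration(n) for n in("top","side")}
off={"top":(4,235,152),"side":(4.8,195,125)}
def px(n,u,v):
    k,a,b=off[n];return np.array([(u+.5)/k-.5+a,(v+.5)/k-.5+b])
def proj(n,P):
    T=C[n]["pose"];p=T[:3,:3].T@(P-T[:3,3]);K=C[n]["intrinsics"]
    return np.array([K[0,0]*p[0]/-p[2]+K[0,2],K[1,1]*-p[1]/-p[2]+K[1,2]])
def W(X,P):
    c,s=np.cos(X[2]),np.sin(X[2]);P=np.array(P)/1000
    return np.array([X[0]+c*P[0]-s*P[1],X[1]+s*P[0]+c*P[1],P[2]])
E
python3 - <<'E'
from h import *
obs=[("top",(-115,88,6),102,462),("top",(-115,-88,6),412,583),("top",(114,81,84),277,38),("top",(114,-81,84),572,146),
("side",(-115,88,6),601,583),("side",(-115,-88,6),680,237),("side",(131,88,6),42,462),("side",(114,81,84),50,362),("side",(114,-81,84),165,47)]
f=lambda X:np.concatenate([proj(n,W(X,P))-px(n,u,v) for n,P,u,v in obs])
s=least_squares(f,[.45,-.1,-.3],loss="soft_l1");X=s.x;print("unit",X,np.degrees(X[2]));print(f(X).reshape(-1,2).round(1))
# button top (unit xy, z=62)
g=lambda b:np.concatenate([proj("top",W(X,(b[0]*1e3,b[1]*1e3,62)))-px("top",518,486),proj("side",W(X,(b[0]*1e3,b[1]*1e3,62)))-px("side",561,91)])
s=least_squares(g,[-.045,-.113]);print("button unit",s.x,s.fun.round(1),"world",W(X,(*(s.x*1e3),62)))
print("nom button",W(X,(-45,-113,62)))
for nm,P in dict(jar=(-72,38.5,45),seat=(86,38.5,62.5),white=(-72,-38.5,45)).items(): print(nm,W(X,P).round(4),[(proj(n,W(X,P))).round(1) for n in C])
np.save("X.npy",X)
# side image of jar cap end from depth: jar top
d=np.load("pics/top0.npy");K=C["top"]["intrinsics"];T=C["top"]["pose"]
for u,v in[(290,256),(323,268),(364,273),(310,215),(398,222)]:
    z=d[v,u];print((u,v),(T[:3,:3]@np.array([(u-K[0,2])/K[0,0]*z,-(v-K[1,2])/K[1,1]*z,-z])+T[:3,3]).round(4))
E
```

```text
unit [ 0.5904557  -0.15024468 -0.34036591] -19.501530003694572
[[-1.3  0.5]
 [ 0.5  0.9]
 [-1.3 -1.9]
 [ 0.9 -0.7]
 [ 0.1  0.5]
 [-0.  -0.6]
 [-1.2 -0.7]
 [ 0.2  0.7]
 [ 0.9 -0.9]]
button unit [-0.05326992 -0.11248274] [-0.1 -0.6  0.6 -0.2] world [ 0.50269139 -0.23849136  0.062     ]
nom button [ 0.51031422 -0.24173972  0.062     ]
jar [ 0.5354 -0.0899  0.045 ] [array([288.9, 254.8]), array([305. , 211.5])]
seat [ 0.6844 -0.1427  0.0625] [array([316.6, 182. ]), array([227.2, 190.6])]
white [ 0.5097 -0.1625  0.045 ] [array([324.7, 268.6]), array([313.1, 178.9])]
(290, 256) [ 0.5302 -0.0914  0.0712]
(323, 268) [ 0.5085 -0.1564  0.0711]
(364, 273) [ 0.5019 -0.2387  0.0602]
(310, 215) [ 0.6211 -0.1322  0.0329]
(398, 222) [ 6.180e-01 -3.241e-01 -6.000e-04]
```

```bash
python3 - <<'E'
from h import *
X=np.load("X.npy")
for P in[(-122,38.5,38),(-107,38.5,38),(51,38.5,60)]: print(P,W(X,P).round(4))
s=least_squares(lambda b:np.concatenate([proj("top",np.array([*b,.115]))-px("top",105,38),proj("side",np.array([*b,.115]))-px("side",83,528)]),[.6,0])
b=s.x;print("bottle",b,s.fun);c,q=np.cos(X[2]),np.sin(X[2]);d=b-X[:2];print("in unit",c*d[0]+q*d[1],-q*d[0]+c*d[1])
E
```

```text
(-122, 38.5, 38) [ 0.4883 -0.0732  0.038 ]
(-107, 38.5, 38) [ 0.5024 -0.0782  0.038 ]
(51, 38.5, 60) [ 0.6514 -0.131   0.06  ]
bottle [ 0.70976504 -0.02735721] [-0.92245453 -0.61636148  0.41535835 -0.9480836 ]
in unit 0.07144109149024823 0.1556670092539808
```

Emit:
{"fn": "step_arm", "kwargs": {"series": [[16,-46,0,0,0,0.117,0.83],[16,-46,0,0,0,0,0.83],[16,-46,0,0,0,0,0.83],[16,-46,0,0,0,0,0.83],[16,-46,0,0,0,0,0.83],[16,-46,0,0,0,0,0.83],[16,-46,0,0,0,0,0.83],[16,-46,0,0,0,0,0.83],[16,-46,0,0,0,0,0.83],[16,-46,0,0,0,0,0.83],[16,-46,0,0,0,0,0.83],[16,-46,0,0,0,0,0.83],[16,-46,0,0,0,0,0.83],[0,0,0,0,0,0,0.83],[0,0,0,0,0,0,0.83]]}}

```text
clock: 1.6
tool_pos: [0.484, -0.0386, 0.2384]
eef_rot: [0.171, 0.985, 0.0, -0.0]
contact_force: [0.1, 0.7, 0.6]
opening: 0.173
finger_force: 0.0
```

Emit:
{"fn": "step_arm", "kwargs": {"series": [[4,-36,-20,0,0,0,0.83],[0,0,-45,0,0,0,0.83],[0,0,-45,0,0,0,0.83],[0,0,-40,0,0,0,0.83],[0,0,-20,0,0,0,0.83],[0,0,-20,0,0,0,0.83],[0,0,-10,0,0,0,0.83],[0,0,0,0,0,0,0.83]]}}

```text
clock: 2.4
tool_pos: [0.4875, -0.0716, 0.0379]
eef_rot: [0.168, 0.986, 0.0, -0.001]
contact_force: [-0.4, 0.1, 1.3]
opening: 0.171
finger_force: 0.0
```

```bash
python3 - <<'E'
from plant import r
import cv2
s=r.get_state();print(s['tool_pos'],s['contact_force'])
p,d=r.snapshot("side");a=p[125:250,195:345]
cv2.imwrite("pics/s1.png",cv2.resize(cv2.convertScaleAbs(a,alpha=1.5),None,fx=4.8,fy=4.8,interpolation=cv2.INTER_CUBIC))
E
```

```text
[ 0.48753967 -0.07156464  0.03787449] [-0.39182958  0.12040325  1.29207143]
```

View pics/s1.png

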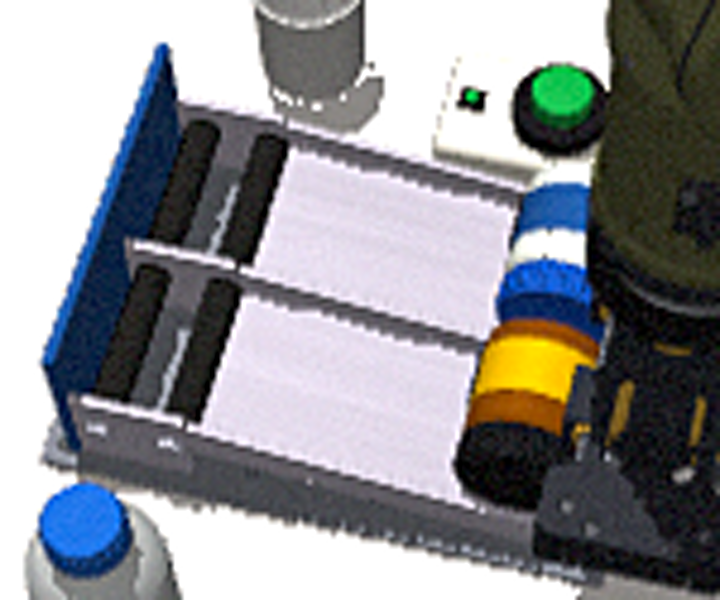

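The fingers are behind the amber jar (about (580,400) in the crop), and both jars are still at rest. I'll push up the slope.

Emit:
{"fn": "step_arm", "kwargs": {"series": [[4.7,-1.7,0,0,0,0,0.83],[4.7,-1.7,0,0,0,0,0.83],[4.7,-1.7,0,0,0,0,0.83],[4.7,-1.7,0.6,0,0,0,0.83],[4.7,-1.7,0.6,0,0,0,0.83],[4.7,-1.7,0.6,0,0,0,0.83],[4.7,-1.7,0.6,0,0,0,0.83],[4.7,-1.7,0.6,0,0,0,0.83],[4.7,-1.7,0.6,0,0,0,0.83],[4.7,-1.7,0.6,0,0,0,0.83],[4.7,-1.7,0.6,0,0,0,0.83],[4.7,-1.7,0.6,0,0,0,0.83],[4.7,-1.7,0.6,0,0,0,0.83],[4.7,-1.7,0.6,0,0,0,0.83]]}}

```text
clock: 3.85
tool_pos: [0.5544, -0.0973, 0.0454]
eef_rot: [0.17, 0.986, 0.0, -0.0]
contact_force: [-1.2, -0.4, 0.2]
opening: 0.169
finger_force: 0.4
```

```bash
python3 - <<'E'
from plant import r
import cv2
s=r.get_state();print(s['tool_pos'],s['contact_force'])
p,d=r.snapshot("side");a=p[125:250,195:345]
cv2.imwrite("pics/s2.png",cv2.resize(cv2.convertScaleAbs(a,alpha=1.5),None,fx=4.8,fy=4.8,interpolation=cv2.INTER_CUBIC))
E
```

```text
[ 0.55438061 -0.09726395  0.0453871 ] [-1.23098446 -0.36682288  0.21536303]
```

View pics/s2.png

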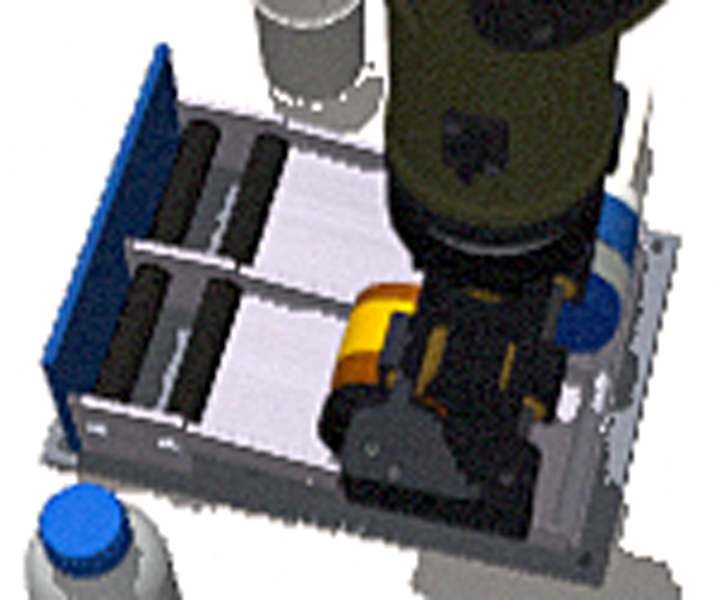

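The jar is rolling square at about (370,370), and the white jar is still at the low end. I'll continue, slower near the hump.

Emit:
{"fn": "step_arm", "kwargs": {"series": [[4.7,-1.7,0.6,0,0,0,0.83],[4.7,-1.7,0.6,0,0,0,0.83],[4.7,-1.7,0.6,0,0,0,0.83],[4.7,-1.7,0.6,0,0,0,0.83],[4.7,-1.7,0.6,0,0,0,0.83],[4.7,-1.7,0.6,0,0,0,0.83],[4.7,-1.7,0.6,0,0,0,0.83],[4.7,-1.7,0.6,0,0,0,0.83],[4.7,-1.7,0.6,0,0,0,0.83],[4.7,-1.7,0.6,0,0,0,0.83],[4.7,-1.7,0.6,0,0,0,0.83],[4.7,-1.7,0.7,0,0,0,0.83],[3.3,-1.2,0.7,0,0,0,0.83],[2.4,-0.8,0.6,0,0,0,0.83],[2.4,-0.8,0.6,0,0,0,0.83],[2.4,-0.8,0.6,0,0,0,0.83]]}}

```text
clock: 5.5
tool_pos: [0.6204, -0.121, 0.055]
eef_rot: [0.169, 0.986, -0.0, -0.001]
contact_force: [-1.9, 0.1, 1.1]
opening: 0.168
finger_force: 0.9
```

Emit:
{"fn": "step_arm", "kwargs": {"series": [[1.9,-0.7,0.6,0,0,0,0.83],[1.9,-0.7,0.6,0,0,0,0.83],[1.9,-0.7,0.6,0,0,0,0.83],[1.9,-0.7,0.3,0,0,0,0.83],[1.9,-0.7,0.3,0,0,0,0.83],[1.9,-0.7,0,0,0,0,0.83]]}}

```text
clock: 6.1
tool_pos: [0.6329, -0.1254, 0.0577]
eef_rot: [0.17, 0.986, 0.0, 0.0]
contact_force: [-0.2, 0.2, 0.4]
opening: 0.169
finger_force: 0.1
```

```bash
python3 - <<'E'
from plant import r
import cv2
s=r.get_state();print(s['tool_pos'],s['contact_force'])
p,d=r.snapshot("side");a=p[125:250,195:345]
cv2.imwrite("pics/s3.png",cv2.resize(cv2.convertScaleAbs(a,alpha=1.5),None,fx=4.8,fy=4.8,interpolation=cv2.INTER_CUBIC))
E
```

```text
[ 0.63285972 -0.12540311  0.05767731] [-0.24838771  0.23265349  0.39544836]
```

View pics/s3.png

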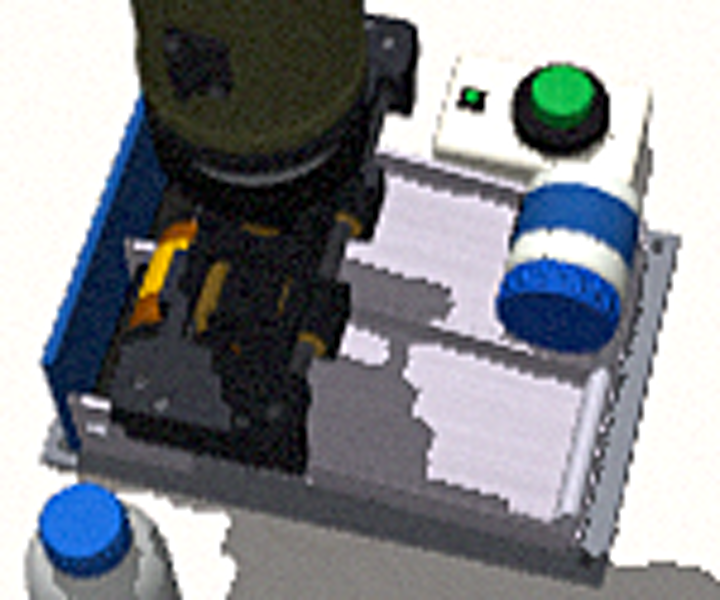

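Emit:
{"fn": "step_arm", "kwargs": {"series": [[1.9,-0.7,0,0,0,0,0.83],[1.9,-0.7,0,0,0,0,0.83],[1.9,-0.7,0,0,0,0,0.83],[1.9,-0.7,0,0,0,0,0.83],[0,0,0,0,0,0,0.83],[0,0,0,0,0,0,0.83]]}}

```text
clock: 6.75
tool_pos: [0.6399, -0.1281, 0.0575]
eef_rot: [0.17, 0.986, 0.0, -0.0]
contact_force: [-0.0, 0.1, -0.3]
opening: 0.171
finger_force: 0.0
```

```bash
python3 - <<'E'
from h import *
import cv2
X=np.load("X.npy")
p,d=r.snapshot("top");a=p[152:302,235:415]
cv2.imwrite("pics/t4.png",cv2.resize(cv2.convertScaleAbs(a,alpha=1.5),None,fx=4,fy=4,interpolation=cv2.INTER_CUBIC))
# amber/yellow pixels -> unit coords, both views
for n in C:
    p,d=r.snapshot(n);h=cv2.cvtColor(p,cv2.COLOR_BGR2HSV);K=C[n]["intrinsics"];T=C[n]["pose"]
    v,u=np.where((h[...,0]>20)&(h[...,0]<32)&(h[...,1]>180)&(h[...,2]>90));z=d[v,u]
    P=T[:3,:3]@np.array([(u-K[0,2])/K[0,0]*z,-(v-K[1,2])/K[1,1]*z,-z])+T[:3,3:]
    c,q=np.cos(X[2]),np.sin(X[2]);x,y=P[0]-X[0],P[1]-X[1];U=np.array([c*x+q*y,-q*x+c*y,P[2]])
    U=U[:,U[2]>.02]
    print(n,U.shape,np.percentile(U,[2,50,98],axis=1).round(4))
    m=U[2]>np.percentile(U[2],85) if U.size else []
    # fit circle radius 26 in xz
    if U.shape[1]>5:
        s=least_squares(lambda k:np.hypot(U[0]-k[0],U[2]-k[1])-.026,[.075,.06],loss="soft_l1",f_scale=.001);print(s.x)
E
```

```text
Traceback (most recent call last):
IndexError: index -1 is out of bounds for axis 0 with size 0
```

View pics/t4.png

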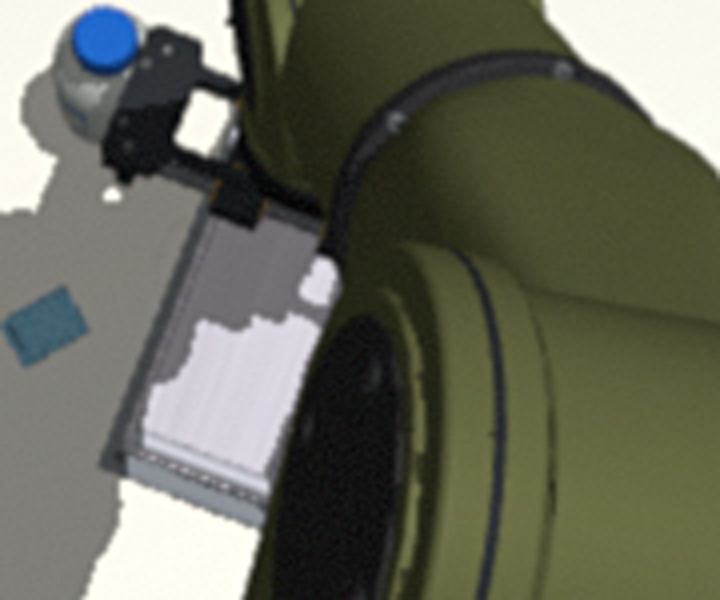

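There's no contact force, so the jar seems to have gone into the dip. I'll back off slowly, so the fingers would still catch it if it came back, and measure from the side.

Emit:
{"fn": "step_arm", "kwargs": {"series": [[-2.8,1,0,0,0,0,0.83],[-2.8,1,0,0,0,0,0.83],[-2.8,1,0,0,0,0,0.83],[-2.8,1,0,0,0,0,0.83],[-2.8,1,0,0,0,0,0.83],[-4.7,1.7,0,0,0,0,0.83],[-4.7,1.7,0,0,0,0,0.83],[-4.7,1.7,0,0,0,0,0.83],[-4.7,1.7,0,0,0,0,0.83],[0,0,0,0,0,0,0.83]]}}

```text
clock: 7.85
tool_pos: [0.6062, -0.1159, 0.0575]
eef_rot: [0.169, 0.986, 0.0, -0.001]
contact_force: [0.4, 0.4, -0.5]
opening: 0.17
finger_force: 0.0
```

```bash
cat > m.py <<'E'
from h import *
import cv2
X=np.load("X.npy")
n="side"
p,d=r.snapshot(n);h=cv2.cvtColor(p,cv2.COLOR_BGR2HSV);K=C[n]["intrinsics"];T=C[n]["pose"]
cv2.imwrite("pics/last.png",cv2.resize(cv2.convertScaleAbs(p[125:250,195:345],alpha=1.5),None,fx=4.8,fy=4.8,interpolation=cv2.INTER_CUBIC))
for nm,lo,hi in(("amber",18,34),("blue",100,125)):
    v,u=np.where((h[...,0]>lo)&(h[...,0]<hi)&(h[...,1]>150)&(h[...,2]>60));z=d[v,u]
    P=T[:3,:3]@np.array([(u-K[0,2])/K[0,0]*z,-(v-K[1,2])/K[1,1]*z,-z])+T[:3,3:]
    c,q=np.cos(X[2]),np.sin(X[2]);x,y=P[0]-X[0],P[1]-X[1];U=np.array([c*x+q*y,-q*x+c*y,P[2]])
    U=U[:,(U[2]>.02)&(abs(U[1])<.08)&(U[0]<.108)&(abs(U[0])<.13)]
    if U.shape[1]>5:
        s=least_squares(lambda k:np.hypot(U[0]-k[0],U[2]-k[1])-.026,[U[0].mean(),U[2].mean()-.02],loss="soft_l1",f_scale=.001);print(nm,U.shape,s.x,"y",U[1].min(),U[1].max())
print(r.get_state()["tool_pos"],r.get_state()["contact_force"],r.get_state()["clock"])
E
python3 m.py
```

```text
amber (3, 304) [0.06043234 0.10387026] y 0.014301157722789015 0.07968323678027167
blue (3, 410) [-0.07238918  0.0444963 ] y -0.06072224739776001 -0.0049587958624722935
[ 0.6068307  -0.11614126  0.05759396] [ 0.20817764 -0.16119023 -0.65264046] 7.9
```

View pics/last.png

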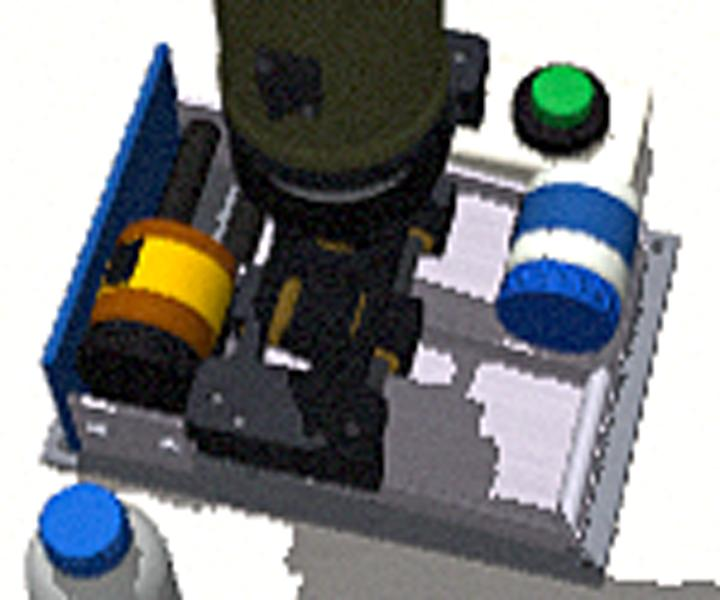

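The jar lies in the dip by the stop at about (165,310) with the fingers well clear, and the white jar hasn't moved. I'll lift, shut the fingers and move over the button.

Emit:
{"fn": "step_arm", "kwargs": {"series": [[0,0,20,0,0,0,0.83],[0,0,35,0,0,0,1],[-13,-15,10,0,0,0,1],[-26,-31,0,0,0,0,1],[-26,-31,0,0,0,0,1],[-26,-31,0,0,0,0,1],[-13,-14.5,0,0,0,0,1],[0,0,-20,0,0,0,1],[0,0,-20,0,0,0,1],[0,0,-5,0,0,0,1],[0,0,0,0,0,0,1],[0,0,0,0,0,0,1]]}}

```text
clock: 9.1
tool_pos: [0.5038, -0.2388, 0.0781]
eef_rot: [0.169, 0.986, 0.0, 0.001]
contact_force: [0.1, 0.3, 0.2]
opening: 0.004
finger_force: 0.0
```

```bash
sed -i 's/("amber",18,34)/("amber",20,32)/; s/>150)/>190)/' m.py; python3 m.py
```

```text
amber (3, 242) [0.08569272 0.06181236] y -0.07794737775215582 0.04188873133408221
blue (3, 72) [-0.0721315   0.04411154] y -0.023297687005198128 -0.0060422691517355055
[ 0.50384352 -0.23885336  0.07829388] [-0.36744768 -0.65382906  0.29008267] 9.15
```

View pics/last.png

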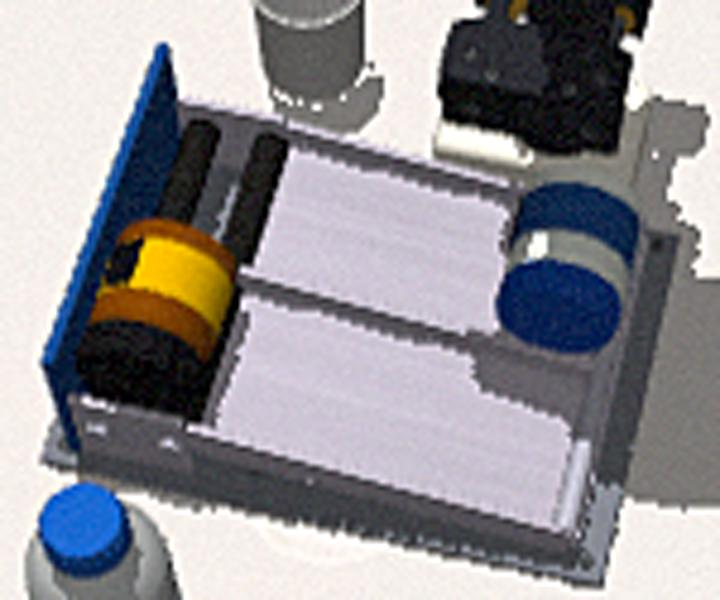

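The jar fits at x 85.7, z 61.8 mm of the unit, which is seated. Now I'll press the button.

Emit:
{"fn": "step_arm", "kwargs": {"series": [[-1,0,-8,0,0,0,1],[0,0,-6,0,0,0,1],[0,0,-3,0,0,0,1],[0,0,-2,0,0,0,1],[0,0,-2,0,0,0,1],[0,0,-1,0,0,0,1],[0,0,0,0,0,0,1]]}}

```text
clock: 9.85
tool_pos: [0.502, -0.2388, 0.0564]
eef_rot: [0.17, 0.986, -0.0, 0.0]
contact_force: [-2.5, 0.5, 9.8]
opening: 0.008
finger_force: 5.0
```

Emit:
{"fn": "step_arm", "kwargs": {"series": [[0,0,-1,0,0,0,1],[0,0,-1,0,0,0,1],[0,0,0,0,0,0,1],[0,0,0,0,0,0,1]]}}

```text
clock: 10.25
tool_pos: [0.5021, -0.2389, 0.0561]
eef_rot: [0.17, 0.986, -0.001, 0.0]
contact_force: [-5.0, 1.8, 25.9]
opening: 0.008
finger_force: 12.9
```

The force rose to 26 N with almost no travel, so the button is on its stop. I'll release it.

Emit:
{"fn": "step_arm", "kwargs": {"series": [[0,0,4,0,0,0,1],[0,0,6,0,0,0,1],[0,0,15,0,0,0,1],[0,0,40,0,0,0,1],[0,0,40,0,0,0,1],[0,0,0,0,0,0,1],[0,0,0,0,0,0,1],[0,0,0,0,0,0,1]]}}

```text
clock: 11.05
tool_pos: [0.5013, -0.2387, 0.1575]
eef_rot: [0.17, 0.986, 0.0, -0.001]
contact_force: [0.0, -0.5, -1.3]
opening: 0.002
finger_force: 0.0
```

```bash
python3 m.py && python3 -c "
from plant import r
print(r.finish_job())"
```

```text
amber (3, 242) [0.08571563 0.06185869] y -0.0787301816950347 0.04119392132372411
blue (3, 79) [-0.07297051  0.04433178] y -0.049114923783342576 -0.005232582786004754
[ 0.50113395 -0.23856242  0.15720679] [0.74236257 0.16424034 0.22827059] 11.1
the job is handed in; nothing more can be done
None
```

The amber jar is seated in the dip between the rollers, the green button was then pressed to its stop and released, the white jar is still at its low end, and I handed the job in at about 11 s; no verdict came back.

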